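# Put the lathe fittings back in their trays

## Task

The turning job is done: put the two loose stepped chuck jaws, the faceplate, the T-handled chuck key and the spanner back into the trays, each in the one that already holds its kind (the chuck key lives with the spanners). Set each one down, do not drop it, in the free part of its tray, so that it lies flat on the tray's bottom, the same way up as it lies now and not resting on anything else. Leave the cup and the spray can where they stand.

Things in the scene. Friction and masses are not known exactly. Their poses are not given: they have to be found in the camera images.
- jaw_a: Loose stepped jaw of a four-jaw lathe chuck, bare steel, about 0.25 kg, 55 (x) x 22 (y) x 38 mm high, standing on its flat foot, its z up. Seen from the side it climbs in three steps towards its +x end: 16 mm high from x = -27.5, 28 mm high from x = -10.5, 38 mm high from x = +7.5 to +27.5 mm. Origin: centre of the underside; the centre of mass is 5 mm towards +x. Best gripped across its 22 mm width. One of two identical ones.
- jaw_b: Loose stepped jaw of a four-jaw lathe chuck, bare steel, about 0.25 kg, 55 (x) x 22 (y) x 38 mm high, standing on its flat foot, its z up. Seen from the side it climbs in three steps towards its +x end: 16 mm high from x = -27.5, 28 mm high from x = -10.5, 38 mm high from x = +7.5 to +27.5 mm. Origin: centre of the underside; the centre of mass is 5 mm towards +x. Best gripped across its 22 mm width. The other of two identical ones.
- faceplate: Loose lathe faceplate, bare steel, about 0.42 kg: a flat round flange 76 mm across and 8 mm thick lying on the bench, six small screw holes in it, with a round hub 38 mm across standing up in its middle to 36 mm above the bench. Origin: centre of the underside; z up along the hub. Best gripped by the hub.
- chuck_key: Loose T-handled chuck key, bare steel, about 0.2 kg, lying flat: a round shaft 16 mm thick along its x, from x = -36 to +44 mm, going on as a 10.5 mm square tip to x = +62 mm; a thin cross bar at x = -28 mm runs along its y from -44 to +44 mm, with 16 mm balls at the ends. 16 mm high. Origin: on the bench under the shaft's axis, close to the centre of mass; z up. Best gripped across the shaft at the origin.
- spanner: Loose flat combination spanner, bare steel, about 0.08 kg, 132 mm long (x from -66 to +66 mm), lying flat: handle 13 mm wide (y) and 6 mm thick, ring end 24 mm across at -x, open jaw 28 mm across at +x. Origin: middle of its underside; z up. Best gripped across the handle in the middle.
- tray_jaws: The jaw tray. Grey sheet-steel open tray standing on the bench, fixed, one of three of the same make: outside 165 (its x) x 205 (its y) x 28 mm high, walls 4 mm, floor with a thin black liner, its top 4 mm above the bench. Origin: centre of its underside; its z up. The y > 0 part is taken by two stepped chuck jaws standing one behind the other along x, from y = 61 to 83 mm, 42 mm high. The rest of the floor, y from -98 to +58 mm, x from -78 to +78 mm, is free.
- tray_faceplates: The faceplate tray. Grey sheet-steel open tray standing on the bench, fixed, one of three of the same make: outside 165 (its x) x 205 (its y) x 28 mm high, walls 4 mm, floor with a thin black liner, its top 4 mm above the bench. Origin: centre of its underside; its z up. The y > 0 part is taken by a smaller faceplate, 72 mm across, hub 34 mm across, with its centre at x = 0, y = 54 mm, 40 mm high. The rest of the floor, y from -98 to +16 mm, x from -78 to +78 mm, is free.
- tray_spanners: The spanner tray. Grey sheet-steel open tray standing on the bench, fixed, one of three of the same make: outside 165 (its x) x 205 (its y) x 28 mm high, walls 4 mm, floor with a thin black liner, its top 4 mm above the bench. Origin: centre of its underside; its z up. The y > 0 part is taken by a flat spanner like the loose one, lying along x, from y = 64 to 92 mm, 10 mm high. The rest of the floor, y from -98 to +62 mm, x from -78 to +78 mm, is free.
- cup: Small white cup with blue marks, 82 mm across the rim, 65 mm high, empty, standing loose on the bench to the right; a bystander. Origin: centre of the underside.
- spray_can: Aerosol can, 66 mm across, 188 mm high, pale label, white nozzle, standing loose on the bench to the left; a bystander. Origin: centre of the underside.
Not all that is in view belongs to the job. What is shaped like the faceplate but blue or green is not meant.

How it is judged:
By the outcome, as a careful person would: the job done as asked, in the order asked, and still so for the second after the job is handed in, with the robot touching nothing.
It also fails if it takes over 128 s, if anything falls off the work surface, if the arm or the gripper's body presses on something with over 40 N, if the wrist force passes 120 N, or if a joint passes its speed limit or range.

## Robot

A 6-joint arm with a two-finger parallel gripper is mounted at the origin on the work surface. World frame = base frame: x ahead of the robot, y to its left, z up, the work surface at z = 0. Lengths are in m, angles in rad, forces in N, time in s.
With the tool pointing down it reaches from about 0.35 to 0.775 m from the base axis. Payload 7.3 kg.
Tool frame: the origin (TCP) lies between the finger pads; the fingertips stand 17 mm ahead of it and the grasp point (between the pads) lies 2 mm behind it; z points along the fingers, y is the line along which they close (so a half turn about z gives the same grasp; the last joint's range is limited). The gripper opens to 92 mm and grips with 3 to 60 N. Pads are 19 mm wide; open, the fingers measure 130 mm over their backs; the gripper's body (75 mm by 190 mm) begins 47 mm behind the grasp point.
Start: joints at [-1.49, 0.342, 1.524, -0, 1.275, -0.146], TCP at [0.118, -0.512, 0.244] pointing down, gripper open.
Joint ranges: [-2.53, 2.53], [-0.77, 2.02], [0.04, 2.7], [-1, 4.14], [0.28, 2.66], [-3.11, 3.11]. Speed limits (rad/s): [2.57, 2.57, 3.14, 3.14, 3.14, 3.14].

## Interface

Orientations are given as [roll, pitch, yaw] about the fixed x, y, z axes, in that order (R = Rz(yaw) Ry(pitch) Rx(roll)).
In Python, from cell import robot, optics gives the robot as it stands.
- The arm moves only by the tool play_rows, never from a script. Its argument "rows" is a list of rows, each a list of 7 numbers: the shift along the tool's x, y, z in cm, then the turn, a rotation vector about the tool's x, y, z in rad, then the opening, from 0 (shut) to 1 (fully open). In form: [[tx, ty, tz, wx, wy, wz, grip], ...]. A call has 1 to 20 rows; each row is the pose to reach, as a shift and turn from the pose commanded when the call began, along the tool's axes at that moment; what a row does not reach only later rows make up. A row lasts 1/10 s, in which the tool goes at most 50 mm and 8.59 degrees, less where a joint would pass 70% of its speed; a pose out of reach is approached as far as the arm can. A call with a gripper value outside its range is refused whole. The fingers move at their own pace and stop on an object; "squeeze" is the grip in N (left out, the last holds). Time passes only in rows, so rows that repeat a pose let the fingers close. It gives the time, the measured TCP pose, the force, the opening and the grip force at its end, in the units of the state.
- robot.observe(): the state, without advancing time (a new reading comes with each control period).
- optics.read_camera(name): name is "scene" or "top" or "wrist"; returns (picture, depth): 480x640x3 uint8, red, green, blue; 480x640 float32, m along the optical axis (not along the pixel's ray), 0 where there is no reading.
- optics.camera_model(name): a dict with "fx", "fy", "cx", "cy" (pixels), "dist" ([k1, k2, p1, p2, k3] as OpenCV has them; the pictures are not rectified), "origin" and "rotation" of the camera in the world; the wrist camera has in their place "tool_from_camera" (4x4, takes a point from camera to tool coordinates, whose origin is the TCP and whose axes are the flange's). Camera axes: x right, y up, looking along -z (the intrinsics and any distortion apply to the point x, -y, -z); pixel columns grow to the right and rows downward; lengths in m; the calibration is good to about 2 mm. A picture is of the moment at which its call begins: read the wrist's pose just before it. camera_model takes no time and is no camera call.
- robot.hand_in(): hands the job in; it is judged then, once.
The state is a dict: "time": time; "qpos": joint angles; "qvel": joint speeds; "joint_efforts": joint torques, N m; "tool_pos": TCP position; "tool_rot": TCP orientation; "contact_force": force on the tool from outside, world axes, zero at the start; "torque": the same for the moment, N m; "opening": finger opening in m; "grip_force": force on a finger pad.
Only numpy, scipy, OpenCV 4.12 (cv2) and the standard library are available. Lean on these libraries where they do the work, as an engineer would, in place of code of your own. Each camera call takes 0.05 s, during which the arm holds its last target. There are 200 camera calls.

## Working session

There is one attempt and no reset: what is moved stays moved. The work goes in short steps, Python scripts to look and compute and a tool call to move; the robot and the scene stay as the last step left them, time stands still between calls to the robot, and variables do not carry over. Pictures are saved under pics/ and viewed, at most 14 in all, crops included, and the job is handed in when it is done.

Besides the shell and the picture viewer there is one more tool, called by a JSON object that holds its "fn" and its "kwargs". play_rows: Moves the arm, as the interface text tells. Its arguments: {"type":"object","properties":{"rows":{"type":"array"},"squeeze":{"type":"number"}},"required":["rows"]}

```bash
mkdir -p pics; ls; cat > h.py <<'E'
import numpy as np, cv2
from cell import robot, optics
def look(n,f):
    p,d=optics.read_camera(n); cv2.imwrite('pics/%s.png'%f,p[:,:,::-1]); np.save('pics/%s.npy'%f,d); return p,d
E
python3 - <<'E'
from h import *
for n in('top','scene'):
    look(n,n+'0'); m=optics.camera_model(n); print(m)
print(optics.camera_model('wrist')); print(robot.observe())
E
```

```text
pics
{'fx': 449.10815229422093, 'fy': 449.10815229422093, 'cx': 313.98805208627, 'cy': 230.66416206289475, 'dist': array([0.0111368, 0.       , 0.       , 0.       , 0.       ]), 'origin': array([ 0.34987096, -0.00208237,  1.12827654]), 'rotation': array([ 1.04691600e-01,  4.01906687e-04, -1.55280616e+00])}
{'fx': 477.6564953776513, 'fy': 477.6564953776513, 'cx': 310.66837064646177, 'cy': 241.89805138181052, 'dist': array([-0.11098295,  0.        ,  0.        ,  0.        ,  0.        ]), 'origin': array([ 1.07644904, -0.73577713,  0.68062782]), 'rotation': array([0.9930748 , 0.01812916, 0.70416095])}
{'fx': 421.9799631341981, 'fy': 421.9799631341981, 'cx': 314.48269154851556, 'cy': 235.31516621060223, 'dist': array([0.00175002, 0.        , 0.        , 0.        , 0.        ]), 'tool_from_camera': array([[ 6.30966144e-04,  9.56996630e-01,  2.90098350e-01,
         7.86100673e-02],
       [ 9.99999178e-01, -9.27575702e-04,  8.84945386e-04,
        -5.30020659e-04],
       [ 1.11597793e-03,  2.90097553e-01, -9.56996429e-01,
        -1.41224132e-01],
       [ 0.00000000e+00,  0.00000000e+00,  0.00000000e+00,
         1.00000000e+00]])}
{'time': 0.1, 'qpos': array([-1.48999472e+00,  3.42653219e-01,  1.52492915e+00,  1.99558392e-05,
        1.27540765e+00, -1.45986455e-01]), 'qvel': array([ 1.55846467e-04, -1.54725064e-03, -1.16666231e-03,  3.19434516e-04,
       -8.15458865e-05,  8.62645630e-04]), 'joint_efforts': array([ 1.67834471e-03, -4.32004452e+01, -2.44693869e+01,  7.18878047e-02,
        5.26035775e-02, -4.65901928e-05]), 'tool_pos': array([ 0.11805185, -0.51120106,  0.24311169]), 'tool_rot': array([-3.14021293e+00, -2.22152945e-04,  2.26782089e-01]), 'contact_force': array([-0.50296921, -1.30442657,  0.14354355]), 'torque': array([-0.01933304, -0.009539  ,  0.02256446]), 'grip_force': 0.0, 'opening': 0.09205210521087923}
```

View pics/top0.png

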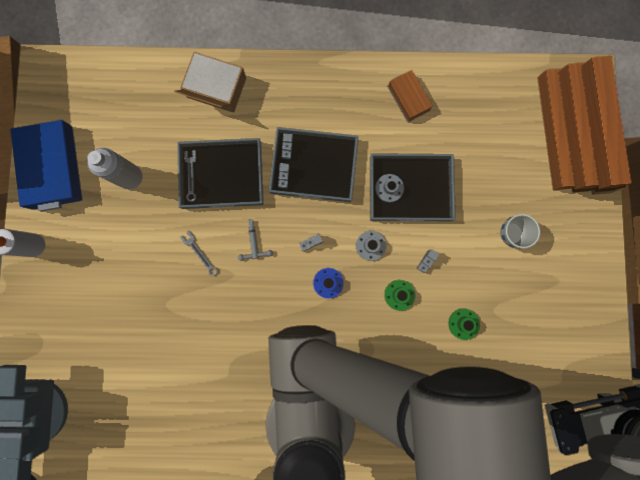

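View pics/scene0.png

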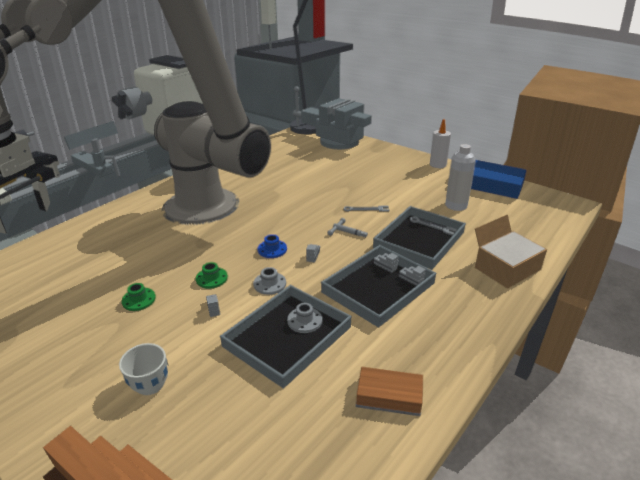

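Loose, in the top view: spanner (200,254), chuck key (256,245), jaws (313,242) and (429,261), steel faceplate (371,246). Possible mix-ups are the blue plate (328,283), the green plates (400,295) and (464,324), and the parts already in trays: spanner (191,175), jaws (283,160) and faceplate (389,187). The trays are spanners (220,173), jaws (314,164) and faceplates (412,187). I choose the bare steel parts outside the trays.

```bash
cat >> h.py <<'E'
from scipy.spatial.transform import Rotation as Ro
def pose(n,st=None):
    m=optics.camera_model(n)
    if n!='wrist': return m,np.array(m['origin']),Ro.from_euler('xyz',m['rotation']).as_matrix()
    st=st or robot.observe(); R=Ro.from_euler('xyz',st['tool_rot']).as_matrix(); T=m['tool_from_camera']
    return m,R@T[:3,3]+st['tool_pos'],R@T[:3,:3]
def rays(P,uv):
    m,o,R=P; K=np.array([[m['fx'],0,m['cx']],[0,m['fy'],m['cy']],[0,0,1]])
    n=cv2.undistortPoints(np.array(uv,float).reshape(-1,1,2),K,np.array(m['dist'])).reshape(-1,2)
    return np.c_[n[:,0],-n[:,1],-np.ones(len(n))]@R.T
def onz(P,uv,z):
    r=rays(P,uv); return P[1]+r*((z-P[1][2])/r[:,2])[:,None]
def cloud(P,d):
    v,u=np.mgrid[:d.shape[0],:d.shape[1]]
    return (P[1]+rays(P,np.c_[u.ravel(),v.ravel()])*d.reshape(-1,1)).reshape(*d.shape,3)
E
python3 - <<'E'
from h import *
p=cv2.imread('pics/top0.png'); d=np.load('pics/top0.npy'); P=pose('top'); C=cloud(P,d)
for u,v in [(371,215),(280,280),(225,170),(320,165),(425,187)]: print('plane',(u,v),C[v,u].round(3))
hsv=cv2.cvtColor(p,cv2.COLOR_BGR2HSV)
g=((hsv[...,1]<75)).astype(np.uint8); 
for name,(a,b,c,e),z in [('spanner',(170,222,225,285),.006),('key',(230,216,280,268),.008),('jawL',(295,228,327,256),.03),('face',(350,226,392,264),.02),('jawR',(412,244,444,276),.03),('trS',(172,134,268,214),.028),('trJ',(266,122,362,206),.028),('trF',(366,148,460,226),.028)]:
    s=g[b:e,a:c].copy()
    if name[:2]=='tr': s=((hsv[b:e,a:c,1]<110)).astype(np.uint8)
    n,L,S,_=cv2.connectedComponentsWithStats(s); k=1+np.argmax(S[1:,4]); v,u=np.where(L==k); uv=np.c_[u+a,v+b]
    W=onz(P,uv,z); r=cv2.minAreaRect((W[:,:2]*1000).astype(np.float32)); h=C[uv[:,1],uv[:,0],2]
    print(name,len(uv),'mean',W[:,:2].mean(0).round(4),'rect',np.round(r[0],1),np.round(r[1],1),round(r[2],1),'h',np.percentile(h,[5,50,95,99]).round(3), 'bb',uv.min(0),uv.max(0))
E
```

```text
plane (371, 215) [ 0.507 -0.14   0.027]
plane (280, 280) [ 0.343  0.083 -0.002]
plane (225, 170) [0.619 0.23  0.004]
plane (320, 165) [ 0.636 -0.012  0.007]
plane (425, 187) [ 0.584 -0.279  0.006]
spanner 335 mean [0.4081 0.2882] rect [403.5 286.4] [131.8  29.1] 37.8 h [0.    0.006 0.01  0.011] bb [180 231] [217 275]
key 367 mean [0.4288 0.1508] rect [444.4 152.6] [97.4 85.8] 8.6 h [0.004 0.014 0.018 0.019] bb [238 220] [272 260]
jawL 218 mean [0.437 0.008] rect [436.7   8.2] [24.2 54.9] 27.7 h [0.007 0.028 0.041 0.043] bb [299 234] [322 250]
face 691 mean [ 0.4321 -0.14  ] rect [ 432.1 -139.9] [72.  71.8] 0.5 h [0.005 0.009 0.038 0.04 ] bb [356 231] [385 260]
jawR 264 mean [ 0.3973 -0.2782] rect [ 396.2 -278.5] [28.1 60.4] 56.4 h [0.007 0.027 0.04  0.043] bb [417 249] [438 272]
trS 5895 mean [0.6064 0.2384] rect [610.9 242. ] [186.5 226.1] 4.7 h [0.001 0.005 0.032 0.034] bb [172 134] [263 208]
trJ 5946 mean [0.6351 0.0036] rect [646.4  11.5] [238.5 201.7] 85.5 h [0.    0.005 0.033 0.043] bb [266 123] [361 202]
trF 5911 mean [ 0.5792 -0.2404] rect [ 577.8 -237.1] [179.8 220.8] 0.5 h [0.001 0.005 0.033 0.042] bb [366 152] [455 223]
```

```bash
python3 - <<'E'
from h import *
p=cv2.imread('pics/top0.png'); d=np.load('pics/top0.npy'); P=pose('top'); C=cloud(P,d)
for name,(a,b,c,e) in [('trS',(172,134,268,214)),('trJ',(266,122,362,206)),('trF',(366,148,460,226))]:
    X=C[b:e,a:c].reshape(-1,3); X=X[X[:,2]>.0245]
    r=cv2.minAreaRect((X[:,:2]*1000).astype(np.float32)); print(name,len(X),r)
p2,d2=cv2.imread('pics/scene0.png'),np.load('pics/scene0.npy')
C2=cloud(pose('scene'),d2)
def cl(C,x0,x1,y0,y1,zmin):
    X=C.reshape(-1,3); X=X[(X[:,0]>x0)&(X[:,0]<x1)&(X[:,1]>y0)&(X[:,1]<y1)&(X[:,2]>zmin)&(X[:,2]<.06)]; return X
for nm,c in (('top',C),('scene',C2)):
  for n,x,y,z,w in [('jawL',.437,.008,.034,.05),('jawR',.397,-.278,.034,.05),('jawL all',.437,.008,.01,.045),('jawR all',.397,-.278,.01,.045),('hub',.432,-.14,.025,.045)]:
    X=cl(c,x-w,x+w,y-w,y+w,z); print(nm,n,len(X),X.mean(0).round(4),[np.round(q,1) for q in cv2.minAreaRect((X[:,:2]*1000).astype(np.float32))])
E
```

```text
trS 791 ((505.73785400390625, 197.13140869140625), (441.17010498046875, 247.5711212158203), 22.66020965576172)
trJ 1085 ((535.8941040039062, 14.393447875976562), (209.66212463378906, 367.172119140625), 84.49752807617188)
trF 930 ((543.934326171875, -156.83705139160156), (231.6207733154297, 439.07891845703125), 23.61726188659668)
top jawL 72 [ 0.4452 -0.006   0.0385] [array([445.1,  -5.6]), array([20.9, 20. ]), np.float64(28.2)]
top jawR 77 [ 0.4119 -0.2898  0.0382] [array([ 411.8, -290. ]), array([22.5, 19.9]), np.float64(56.2)]
top jawL all 209 [0.4376 0.009  0.0277] [array([437.8,  10. ]), array([22.1, 54.8]), np.float64(25.6)]
top jawR all 246 [ 0.3982 -0.2802  0.0272] [array([ 396.7, -280.7]), array([22.8, 55.1]), np.float64(58.7)]
top hub 215 [ 0.4334 -0.1411  0.0358] [array([ 433.4, -141.6]), array([37., 39.]), np.float64(3.7)]
scene jawL 62 [ 0.446  -0.0106  0.0386] [array([444.7,  -9.3]), array([21.8, 23.5]), np.float64(24.5)]
scene jawR 80 [ 0.413  -0.2924  0.0379] [array([ 411.9, -291.7]), array([22.1, 22. ]), np.float64(59.5)]
scene jawL all 178 [ 0.4465 -0.0083  0.0275] [array([437.9,   6. ]), array([22.4, 57.6]), np.float64(24.7)]
scene jawR all 201 [ 0.4127 -0.2924  0.0287] [array([ 397.5, -282.4]), array([22.4, 59. ]), np.float64(57.6)]
scene hub 197 [ 0.4368 -0.148   0.035 ] [array([ 432.2, -145.9]), array([41.4, 37.3]), np.float64(0.8)]
```

```bash
python3 - <<'E'
from h import *
d=np.load('pics/top0.npy'); P=pose('top'); C=cloud(P,d); C2=cloud(pose('scene'),np.load('pics/scene0.npy'))
for nm,c in (('top',C),('scene',C2)):
  for name,x,y in [('trS',.606,.235),('trJ',.634,.005),('trF',.578,-.238)]:
    w=.125
    X=c.reshape(-1,3); X=X[(abs(X[:,0]-x)<w)&(abs(X[:,1]-y)<w)&(X[:,2]>.0245)&(X[:,2]<.033)]
    im=np.zeros((300,300),np.uint8); ij=((X[:,:2]-[x,y])*1000+150).astype(int); im[ij[:,1],ij[:,0]]=255
    im=cv2.morphologyEx(im,cv2.MORPH_CLOSE,np.ones((7,7))); n,L,S,_=cv2.connectedComponentsWithStats(im)
    k=1+np.argmax(S[1:,2]*S[1:,3]); X=X[L[ij[:,1],ij[:,0]]==k]
    print(nm,name,len(X),[np.round(q,1) for q in cv2.minAreaRect((X[:,:2]*1000).astype(np.float32))])
    if nm=='top' and 0: pass
# key, spanner from top heights
X=C.reshape(-1,3)
def rect(n,x,y,w,lo,hi):
    m=(abs(X[:,0]-x)<w)&(abs(X[:,1]-y)<w)&(X[:,2]>lo)&(X[:,2]<hi); Y=X[m,:2]*1000; print(n,len(Y),[np.round(q,1) for q in cv2.minAreaRect(Y.astype(np.float32))]); return Y
rect('key',.444,.1526,.07,.009,.03); rect('spanner',.4035,.286,.075,.004,.02); rect('platS',.6,.318,.08,.009,.02) 
E
```

```text
top trS 639 [array([608.1, 240.4]), array([168.1, 208.1]), np.float64(4.1)]
top trJ 664 [array([634.9,   4.8]), array([209.6, 168.3]), np.float64(84.5)]
top trF 631 [array([ 581.2, -242.7]), array([167.5, 207.9]), np.float64(0.5)]
scene trS 297 [array([610.3, 204.5]), array([166.6, 146.4]), np.float64(3.7)]
scene trJ 808 [array([634.8,   1.8]), array([210. , 170.3]), np.float64(84.4)]
scene trF 1121 [array([ 580.2, -244.5]), array([169.2, 209.2]), np.float64(0.6)]
key 351 [array([444.5, 155.1]), array([97.2, 83.5]), np.float64(11.6)]
spanner 393 [array([402.9, 284.4]), array([147.1, 145.4]), np.float64(0.2)]
platS 350 [array([601.8, 289.3]), array([160.3, 101.1]), np.float64(2.9)]
```

```bash
cat >> h.py <<'E'
def go(*wps):
    s=robot.observe(); R=Ro.from_euler('xyz',s['tool_rot'])
    for x,y,z,yaw in wps:   # mm, deg
        D=Ro.from_euler('xyz',[np.pi,0,np.radians(yaw)])
        t=R.inv().apply(np.array([x,y,z])/1000-s['tool_pos'])*100; w=(R.inv()*D).as_rotvec()
        print(t.round(2).tolist(),w.round(3).tolist(),'q6~',round(np.degrees(np.arctan2(y,x))-yaw+90))
TR=dict(S=(608,240,4.1),J=(635,4,-5.5),F=(581,-243,.5))
def loc(t,x,y):
    X,Y,a=TR[t]; c,s=np.cos(np.radians(a)),np.sin(np.radians(a)); return X+c*x-s*y,Y+s*x+c*y
def wcloud(f):
    s=robot.observe(); p,d=look('wrist',f); P=pose('wrist',s); C=cloud(P,d); C[d<=0]=9; return p[:,:,::-1],C,P
def rect(C,lo,hi,x,y,w):
    X=C.reshape(-1,3)*1000; X=X[(abs(X[:,0]-x)<w)&(abs(X[:,1]-y)<w)&(X[:,2]>lo)&(X[:,2]<hi)]
    r=cv2.minAreaRect(X[:,:2].astype(np.float32)); print(len(X),'med',np.median(X,0).round(1),[np.round(q,1) for q in r]); return X
E
python3 - <<'E'
from h import *
a=np.radians(-31.5); x,y=396.7-20*np.cos(a)-50*np.cos(a),-280.7-70*np.sin(a)
go((x,y,180,-31.5),(397+4*np.cos(a),-281+4*np.sin(a),100,-31.5))
E
```

```text
[27.34, -21.09, 6.35] [-0.001, 0.0, 0.777] q6~ 86
[32.64, -15.86, 14.34] [-0.001, 0.0, 0.777] q6~ 86
```

{"fn": "play_rows", "kwargs": {"rows": [[32.6,-15.9,7.0,0,0,0.777,1],[32.6,-15.9,7.0,0,0,0.777,1],[32.6,-15.9,7.0,0,0,0.777,1],[32.6,-15.9,7.0,0,0,0.777,1],[32.6,-15.9,7.0,0,0,0.777,1],[32.6,-15.9,7.0,0,0,0.777,1],[32.6,-15.9,7.0,0,0,0.777,1],[32.6,-15.9,7.0,0,0,0.777,1],[32.6,-15.9,7.0,0,0,0.777,1],[32.6,-15.9,7.0,0,0,0.777,1],[32.6,-15.9,7.0,0,0,0.777,1],[32.6,-15.9,7.0,0,0,0.777,1]], "squeeze": 40}}

```text
time: 1.3
tool_pos: [0.3992, -0.2844, 0.1739]
tool_rot: [3.141, -0.0, -0.552]
contact_force: [-0.1, 0.2, 0.5]
opening: 0.092
grip_force: 0.0
```

```bash
python3 - <<'E'
from h import *
p,C,P=wcloud('w1')
for lo in (10,34): rect(C,lo,60,398,-281,45)
rect(C,-8,6,398,-281,45)
E
```

```text
2309 med [ 402.5 -284.3   28.9] [array([ 396.7, -281. ]), array([22.5, 55.4]), np.float64(57.7)]
973 med [ 412.1 -290.5   38.2] [array([ 411.7, -290.3]), array([21.8, 19.8]), np.float64(57.8)]
10907 med [ 4.027e+02 -2.852e+02  4.000e-01] [array([ 398., -281.]), array([90., 90.]), np.float64(90.0)]
```

View pics/w1.png

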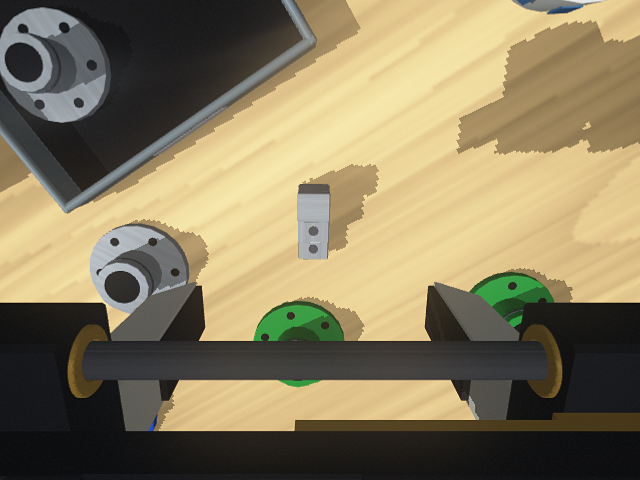

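The wrist view shows the grey jaw at (313,222), tall end up in the picture. The steel faceplate is at (140,268) and a green decoy at (300,335). Sizes check (22.5 x 55.4 mm, 38 mm high), so the choice is right.

```bash
python3 - <<'E'
from h import *
x,y=loc('J',4,18)
go((400.1,-283.1,24,-32.3))
print(x,y)
E
```

```text
[0.0, -0.16, 15.0] [0.0, -0.0, 0.011] q6~ 87
640.7068083388328 21.533748560528323
```

{"fn": "play_rows", "kwargs": {"rows": [[0,-0.15,5,0,0,0.011,0.6],[0,-0.15,9,0,0,0.011,0.6],[0,-0.15,12,0,0,0.011,0.6],[0,-0.15,14,0,0,0.011,0.6],[0,-0.15,15,0,0,0.011,0.6],[0,-0.15,15,0,0,0.011,0.6],[0,-0.15,15,0,0,0.011,0.1],[0,-0.15,15,0,0,0.011,0.1],[0,-0.15,15,0,0,0.011,0.1],[0,-0.15,15,0,0,0.011,0.1],[0,-0.15,15,0,0,0.011,0.1],[0,-0.15,15,0,0,0.011,0.1],[0,-0.15,15,0,0,0.011,0.1]], "squeeze": 40}}

```text
time: 2.65
tool_pos: [0.401, -0.2824, 0.0243]
tool_rot: [3.141, -0.001, -0.561]
contact_force: [-1.8, -1.0, 5.7]
opening: 0.0216
grip_force: 40.0
```

```bash
python3 - <<'E'
from h import *
x,y=loc('J',4,18)
go((400.1,-283.1,130,-32.3),(x,y,130,-5.5)); print(x,y,robot.observe()['tool_pos'])
E
```

```text
[-0.03, 0.11, -10.57] [0.0, -0.001, 0.003] q6~ 87
[4.13, -38.49, -10.59] [0.001, -0.001, -0.465] q6~ 97
640.7068083388328 21.533748560528323 [ 0.40100221 -0.28243069  0.02426838]
```

{"fn": "play_rows", "kwargs": {"rows": [[0,0,-2,0,0,0,0.1],[0,0,-6,0,0,0,0.1],[0,0,-10.6,0,0,0,0.1],[4.1,-38.5,-10.6,0,0,-0.465,0.1],[4.1,-38.5,-10.6,0,0,-0.465,0.1],[4.1,-38.5,-10.6,0,0,-0.465,0.1],[4.1,-38.5,-10.6,0,0,-0.465,0.1],[4.1,-38.5,-10.6,0,0,-0.465,0.1],[4.1,-38.5,-10.6,0,0,-0.465,0.1],[4.1,-38.5,-10.6,0,0,-0.465,0.1],[4.1,-38.5,-10.6,0,0,-0.465,0.1],[4.1,-38.5,-10.6,0,0,-0.465,0.1],[4.1,-38.5,-10.6,0,0,-0.465,0.1],[4.1,-38.5,-10.6,0,0,-0.465,0.1],[4.1,-38.5,-10.6,0,0,-0.465,0.1]]}}

```text
time: 4.15
tool_pos: [0.6397, 0.0208, 0.1296]
tool_rot: [3.141, 0.001, -0.098]
contact_force: [-0.7, 0.4, -2.4]
opening: 0.0215
grip_force: 40.0
```

```bash
python3 - <<'E'
from h import *
p,C,P=wcloud('w2')
# rim + existing jaws from close by
X=C.reshape(-1,3)*1000
x,y=loc('J',4,18); s=robot.observe(); print(s['tool_pos'],s['tool_rot'],s['contact_force'],s['opening'])
ex,ey=loc('J',0,72); m=(abs(X[:,0]-ex)<75)&(abs(X[:,1]-ey)<22)&(X[:,2]>36)&(X[:,2]<48); Y=X[m,:2]; print('exist',len(Y),(ex,ey),cv2.minAreaRect(Y.astype(np.float32)))
print('floor',np.median(X[(abs(X[:,0]-600)<20)&(abs(X[:,1]-y+40)<15)&(X[:,2]<20),2]))
go((x,y,29,-5.5))
E
```

```text
[0.63984381 0.02084067 0.12977813] [ 3.14138297e+00  4.06075480e-04 -9.78840509e-02] [ 0.37967875  0.31935531 -2.91428784] 0.021567201567245432
exist 2867 (np.float64(641.9008941814561), np.float64(75.66852628243687)) ((659.49658203125, 73.68742370605469), (22.421384811401367, 94.99071502685547), 84.78958892822266)
floor 4.48804285723578
[0.08, -0.08, 10.08] [0.0, 0.0, -0.002] q6~ 97
```

View pics/w2.png

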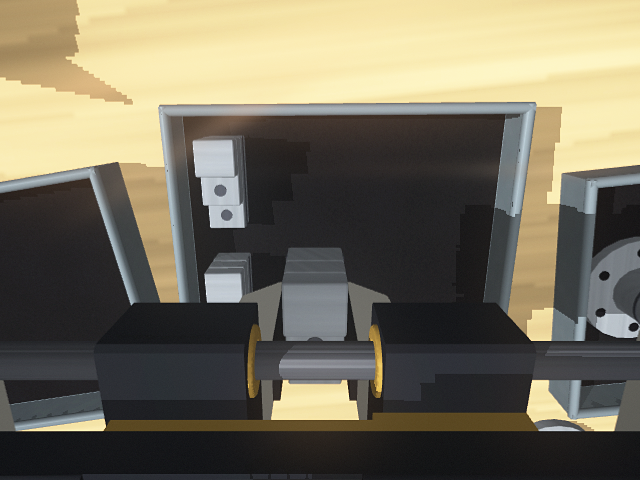

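The jaw hangs level in the grip at (315,300), with the two resident jaws at (215,180) and (228,275) left of it. The tray floor around it is free, so I set it down.

{"fn": "play_rows", "kwargs": {"rows": [[0.1,-0.1,4,0,0,0,0.1],[0.1,-0.1,7.5,0,0,0,0.1],[0.1,-0.1,9,0,0,0,0.1],[0.1,-0.1,9.7,0,0,0,0.1],[0.1,-0.1,10.0,0,0,0,0.1],[0.1,-0.1,10.1,0,0,0,0.1],[0.1,-0.1,10.1,0,0,0,0.1],[0.1,-0.1,10.1,0,0,0,0.1]]}}

```text
time: 5.0
tool_pos: [0.6422, 0.0229, 0.0299]
tool_rot: [3.142, -0.002, -0.096]
contact_force: [-0.5, -1.1, -2.4]
opening: 0.0216
grip_force: 40.0
```

{"fn": "play_rows", "kwargs": {"rows": [[0,0,0.05,0,0,0,0.1],[0,0,0.1,0,0,0,0.1],[0,0,0.1,0,0,0,0.1],[0,0,0.1,0,0,0,0.1]]}}

```text
time: 5.4
tool_pos: [0.6417, 0.023, 0.0283]
tool_rot: [3.142, -0.001, -0.096]
contact_force: [-0.3, 0.5, 2.8]
opening: 0.0221
grip_force: 40.0
```

{"fn": "play_rows", "kwargs": {"rows": [[0,0,0,0,0,0,0.4],[0,0,0,0,0,0,0.4],[0,0,0,0,0,0,0.4],[0,0,0,0,0,0,0.4],[0,0,-1,0,0,0,0.4],[0,0,-4,0,0,0,0.4],[0,0,-8,0,0,0,0.4],[0,0,-12,0,0,0,0.4],[0,0,-12,0,0,0,0.4]]}}

```text
time: 6.3
tool_pos: [0.6448, 0.0228, 0.1552]
tool_rot: [-3.141, -0.013, -0.096]
contact_force: [0.1, -0.5, 0.1]
opening: 0.0367
grip_force: 0.0
```

```bash
python3 - <<'E'
from h import *
a=np.radians(-64.4); go((437.8+4*np.cos(a),9+4*np.sin(a),170,-64.4))
E
```

```text
[-20.25, 3.7, -1.73] [-0.007, -0.011, 1.028] q6~ 155
```

{"fn": "play_rows", "kwargs": {"rows": [[-20.2,3.6,-2.5,0,0,1.028,0.6],[-20.2,3.6,-2.5,0,0,1.028,0.6],[-20.2,3.6,-2.5,0,0,1.028,0.6],[-20.2,3.6,-2.5,0,0,1.028,0.6],[-20.2,3.6,-2.5,0,0,1.028,0.6],[-20.2,3.6,-2.5,0,0,1.028,0.6],[-20.2,3.6,-2.5,0,0,1.028,0.6],[-20.2,3.6,-2.5,0,0,1.028,0.6],[-20.2,3.6,-2.5,0,0,1.028,0.6],[-20.2,3.6,-2.5,0,0,1.028,0.6],[-20.2,3.6,-2.5,0,0,1.028,0.6]]}}

```text
time: 7.4
tool_pos: [0.4369, 0.0066, 0.1726]
tool_rot: [3.141, 0.0, -1.123]
contact_force: [0.3, 0.7, 0.4]
opening: 0.0553
grip_force: 0.0
```

```bash
python3 - <<'E'
from h import *
p,C,P=wcloud('w3'); print(robot.observe()['tool_pos'],robot.observe()['tool_rot'])
for lo in (10,34):
    X=rect(C,lo,60,438,9,40)
r=cv2.minAreaRect(rect(C,10,60,438,9,40)[:,:2].astype(np.float32)); a=r[2] if r[1][0]>r[1][1] else r[2]-90
print(a); c=r[0]; a_=np.radians(a); go((c[0]+4*np.cos(a_),c[1]+4*np.sin(a_),24,a))
E
```

```text
[0.43693391 0.00656972 0.17260482] [ 3.14135762e+00  6.21608954e-05 -1.12295029e+00]
2324 med [439.8   2.2  28.9] [array([437.5,   7.7]), array([21.8, 55. ]), np.float64(26.1)]
983 med [445.3  -8.4  38.2] [array([445.2,  -7.9]), array([21.6, 19.9]), np.float64(25.7)]
2324 med [439.8   2.2  28.9] [array([437.5,   7.7]), array([21.8, 55. ]), np.float64(26.1)]
-63.852848052978516
[0.32, -0.11, 14.86] [0.0, 0.0, -0.009] q6~ 154
```

{"fn": "play_rows", "kwargs": {"rows": [[0.3,-0.1,5,0,0,0,0.6],[0.3,-0.1,9,0,0,0,0.6],[0.3,-0.1,12,0,0,0,0.6],[0.3,-0.1,14,0,0,0,0.6],[0.3,-0.1,14.9,0,0,0,0.6],[0.3,-0.1,14.9,0,0,0,0.6],[0.3,-0.1,14.9,0,0,0,0.1],[0.3,-0.1,14.9,0,0,0,0.1],[0.3,-0.1,14.9,0,0,0,0.1],[0.3,-0.1,14.9,0,0,0,0.1],[0.3,-0.1,14.9,0,0,0,0.1],[0.3,-0.1,14.9,0,0,0,0.1],[0.3,-0.1,14.9,0,0,0,0.1]]}}

```text
time: 8.75
tool_pos: [0.4394, 0.0042, 0.0242]
tool_rot: [-3.141, -0.001, -1.124]
contact_force: [-1.2, -0.0, 6.3]
opening: 0.0218
grip_force: 40.0
```

```bash
python3 - <<'E'
from h import *
x,y=loc('J',4,-45); print(x,y,robot.observe()['tool_pos'])
go((x,y,130,-5.5))
E
```

```text
634.6685259300586 -41.17621193660395 [0.43938224 0.00420188 0.02416289]
[12.54, -15.66, -10.57] [-0.0, -0.001, -1.028] q6~ 92
```

{"fn": "play_rows", "kwargs": {"rows": [[0,0,-2,0,0,0,0.1],[0,0,-6,0,0,0,0.1],[0,0,-10.6,0,0,0,0.1],[12.5,-15.6,-10.6,0,0,-1.028,0.1],[12.5,-15.6,-10.6,0,0,-1.028,0.1],[12.5,-15.6,-10.6,0,0,-1.028,0.1],[12.5,-15.6,-10.6,0,0,-1.028,0.1],[12.5,-15.6,-10.6,0,0,-1.028,0.1],[12.5,-15.6,-10.6,0,0,-1.028,0.1],[12.5,-15.6,-10.6,0,0,-1.028,0.1],[12.5,-15.6,-10.6,0,0,-1.028,0.1],[12.5,-15.6,-10.6,0,0,-1.028,0.1],[12.5,-15.6,-10.6,0,0,-1.028,0.1],[12.5,-15.6,-10.6,0,0,-1.028,0.1],[12.5,-15.6,-10.6,0,0,-1.028,0.1],[12.5,-15.6,-10.6,0,0,-1.028,0.1]]}}

```text
time: 10.35
tool_pos: [0.6338, -0.0411, 0.1298]
tool_rot: [3.141, -0.0, -0.097]
contact_force: [-0.3, 0.2, -2.1]
opening: 0.0218
grip_force: 40.0
```

```bash
python3 - <<'E'
from h import *
x,y=loc('J',4,-45); go((x,y,28.5,-5.5)); print(robot.observe()['tool_pos'])
p,C,P=wcloud('w4'); x,y=loc('J',0,18)
rect(C,12,44,x,y,31)
E
```

```text
[0.09, -0.0, 10.13] [0.0, -0.0, -0.001] q6~ 92
[ 0.633805   -0.04112137  0.12977905]
3806 med [647.1  20.9  32.5] [array([637.7,  23.9]), array([22.7, 55.5]), np.float64(84.5)]
```

{"fn": "play_rows", "kwargs": {"rows": [[0.1,0,4,0,0,0,0.1],[0.1,0,7.5,0,0,0,0.1],[0.1,0,9,0,0,0,0.1],[0.1,0,9.7,0,0,0,0.1],[0.1,0,10.0,0,0,0,0.1],[0.1,0,10.1,0,0,0,0.1],[0.1,0,10.15,0,0,0,0.1],[0.1,0,10.2,0,0,0,0.1],[0.1,0,10.2,0,0,0,0.1],[0.1,0,10.2,0,0,0,0.1]]}}

```text
time: 11.4
tool_pos: [0.6351, -0.0413, 0.0282]
tool_rot: [3.141, -0.001, -0.096]
contact_force: [0.6, 0.1, 0.0]
opening: 0.0215
grip_force: 40.0
```

{"fn": "play_rows", "kwargs": {"rows": [[0,0,0.03,0,0,0,0.1],[0,0,0.03,0,0,0,0.1],[0,0,0.03,0,0,0,0.4],[0,0,0.03,0,0,0,0.4],[0,0,0.03,0,0,0,0.4],[0,0,0.03,0,0,0,0.4],[0,0,-1,0,0,0,0.4],[0,0,-4,0,0,0,0.4],[0,0,-8,0,0,0,0.4],[0,0,-14,0,0,0,0.4],[0,0,-14,0,0,0,0.4]]}}

```text
time: 12.5
tool_pos: [0.6377, -0.0417, 0.1753]
tool_rot: [3.14, -0.012, -0.096]
contact_force: [0.5, -1.1, 0.8]
opening: 0.0366
grip_force: 0.0
```

```bash
python3 - <<'E'
from h import *
go((433,-142.5,170,.5))
E
```

```text
[-19.42, 12.0, 0.31] [0.002, -0.012, -0.105] q6~ 71
```

{"fn": "play_rows", "kwargs": {"rows": [[-19.4,12,0.3,0,0,-0.105,0.7],[-19.4,12,0.3,0,0,-0.105,0.7],[-19.4,12,0.3,0,0,-0.105,0.7],[-19.4,12,0.3,0,0,-0.105,0.7],[-19.4,12,0.3,0,0,-0.105,0.7],[-19.4,12,0.3,0,0,-0.105,0.7],[-19.4,12,0.3,0,0,-0.105,0.7],[-19.4,12,0.3,0,0,-0.105,0.7]]}}

```text
time: 13.3
tool_pos: [0.4311, -0.142, 0.1651]
tool_rot: [3.141, -0.001, 0.009]
contact_force: [-0.0, 0.4, -0.1]
opening: 0.064
grip_force: 0.0
```

```bash
python3 - <<'E'
from h import *
p,C,P=wcloud('w5'); print(robot.observe()['tool_pos'])
rect(C,4,60,433,-142,50)
X=rect(C,32,60,433,-142,45); print(cv2.minEnclosingCircle(X[:,:2].astype(np.float32)))
c=cv2.minEnclosingCircle(X[:,:2].astype(np.float32))[0]; go((c[0],c[1],31,.5))
E
```

```text
[ 0.43114756 -0.14178191  0.16486659]
8188 med [ 439.1 -142.7    8.8] [array([ 433.7, -142.8]), array([75. , 75.4]), np.float64(61.1)]
2433 med [ 434.7 -142.9   36.5] [array([ 434.1, -142.9]), array([37. , 37.4]), np.float64(39.6)]
((433.7630615234375, -143.056640625), 19.037857055664062)
[0.25, 0.13, 13.39] [0.0, -0.001, 0.001] q6~ 71
```

{"fn": "play_rows", "kwargs": {"rows": [[0.25,0.1,5,0,0,0,0.7],[0.25,0.1,9,0,0,0,0.7],[0.25,0.1,12,0,0,0,0.7],[0.25,0.1,13,0,0,0,0.7],[0.25,0.1,13.4,0,0,0,0.7],[0.25,0.1,13.4,0,0,0,0.7],[0.25,0.1,13.4,0,0,0,0.2],[0.25,0.1,13.4,0,0,0,0.2],[0.25,0.1,13.4,0,0,0,0.2],[0.25,0.1,13.4,0,0,0,0.2],[0.25,0.1,13.4,0,0,0,0.2],[0.25,0.1,13.4,0,0,0,0.2]], "squeeze": 45}}

```text
time: 14.55
tool_pos: [0.433, -0.1432, 0.0313]
tool_rot: [3.141, -0.001, 0.009]
contact_force: [0.2, 0.9, 7.0]
opening: 0.0375
grip_force: 45.0
```

```bash
python3 - <<'E'
from h import *
x,y=loc('F',0,-45); print(x,y,robot.observe()['tool_pos'])
go((x,y,135,.5))
E
```

```text
581.3926940974268 -287.9982865378877 [ 0.43304621 -0.14324955  0.03132736]
[14.72, 14.61, -10.34] [0.001, -0.001, 0.0] q6~ 63
```

{"fn": "play_rows", "kwargs": {"rows": [[0,0,-2,0,0,0,0.2],[0,0,-6,0,0,0,0.2],[0,0,-10.3,0,0,0,0.2],[14.7,14.6,-10.3,0,0,0,0.2],[14.7,14.6,-10.3,0,0,0,0.2],[14.7,14.6,-10.3,0,0,0,0.2],[14.7,14.6,-10.3,0,0,0,0.2],[14.7,14.6,-10.3,0,0,0,0.2],[14.7,14.6,-10.3,0,0,0,0.2],[14.7,14.6,-10.3,0,0,0,0.2],[14.7,14.6,-10.3,0,0,0,0.2],[14.7,14.6,-10.3,0,0,0,0.2]]}}

```text
time: 15.75
tool_pos: [0.5804, -0.2867, 0.1342]
tool_rot: [-3.141, 0.0, 0.009]
contact_force: [0.1, 0.4, -2.7]
opening: 0.037
grip_force: 45.0
```

```bash
python3 - <<'E'
from h import *
x,y=loc('F',0,-45); s=robot.observe(); print(s['tool_pos'],s['tool_rot'],s['contact_force'])
go((x,y,35.3,.5))
p,C,P=wcloud('w6'); X=C.reshape(-1,3)*1000
m=(abs(X[:,0]-581)<40)&(abs(X[:,1]+189)<30)&(X[:,2]>36)&(X[:,2]<46); Y=X[m,:2]; print('existing hub',len(Y),cv2.minEnclosingCircle(Y.astype(np.float32)),loc('F',0,54))
E
```

```text
[ 0.58042185 -0.28672964  0.13415747] [-3.14147432e+00  2.23551006e-04  9.46948265e-03] [ 0.05543305  0.41899285 -2.69219013]
[0.1, 0.13, 9.89] [-0.0, 0.0, 0.001] q6~ 63
existing hub 2546 ((580.8119506835938, -189.1043701171875), 17.598485946655273) (np.float64(580.5287670830878), np.float64(-189.00205615453476))
```

{"fn": "play_rows", "kwargs": {"rows": [[0.1,0.1,4,0,0,0,0.2],[0.1,0.1,7.5,0,0,0,0.2],[0.1,0.1,9,0,0,0,0.2],[0.1,0.1,9.5,0,0,0,0.2],[0.1,0.1,9.75,0,0,0,0.2],[0.1,0.1,9.85,0,0,0,0.2],[0.1,0.1,9.9,0,0,0,0.2],[0.1,0.1,9.9,0,0,0,0.2],[0.1,0.1,9.9,0,0,0,0.2]]}}

```text
time: 16.7
tool_pos: [0.5823, -0.2889, 0.0355]
tool_rot: [3.141, -0.001, 0.009]
contact_force: [-0.2, -0.3, -3.5]
opening: 0.0371
grip_force: 45.0
```

{"fn": "play_rows", "kwargs": {"rows": [[0,0,0.03,0,0,0,0.2],[0,0,0.06,0,0,0,0.2],[0,0,0.09,0,0,0,0.2],[0,0,0.09,0,0,0,0.2]]}}

```text
time: 17.1
tool_pos: [0.5823, -0.2889, 0.0353]
tool_rot: [3.141, -0.001, 0.009]
contact_force: [-3.4, 2.2, 6.7]
opening: 0.0371
grip_force: 45.0
```

{"fn": "play_rows", "kwargs": {"rows": [[0,0,0,0,0,0,0.58],[0,0,0,0,0,0,0.58],[0,0,0,0,0,0,0.58],[0,0,0,0,0,0,0.58],[0,0,-1,0,0,0,0.58],[0,0,-4,0,0,0,0.58],[0,0,-8,0,0,0,0.58],[0,0,-13,0,0,0,0.58],[0,0,-13,0,0,0,0.58]]}}

```text
time: 18.0
tool_pos: [0.5853, -0.2907, 0.1727]
tool_rot: [3.133, -0.013, 0.009]
contact_force: [1.2, -0.4, 0.9]
opening: 0.0534
grip_force: 0.0
```

```bash
python3 - <<'E'
from h import *
go((435,154,170,9)); s=robot.observe()
p,C,P=wcloud('w7'); rect(C,38,46,582,-288,25); rect(C,9,46,582,-288,50)
E
```

```text
[-14.63, -44.6, -0.28] [0.009, -0.012, -0.148] q6~ 100
2312 med [ 583.7 -288.    40.5] [array([ 583.1, -288. ]), array([37.4, 36.7]), np.float64(1.4)]
7874 med [ 588.3 -288.    12.8] [array([ 583. , -288.2]), array([74.9, 75.2]), np.float64(88.7)]
```

{"fn": "play_rows", "kwargs": {"rows": [[-14.6,-44.6,-0.5,0,0,-0.148,0.5],[-14.6,-44.6,-0.5,0,0,-0.148,0.5],[-14.6,-44.6,-0.5,0,0,-0.148,0.5],[-14.6,-44.6,-0.5,0,0,-0.148,0.5],[-14.6,-44.6,-0.5,0,0,-0.148,0.5],[-14.6,-44.6,-0.5,0,0,-0.148,0.5],[-14.6,-44.6,-0.5,0,0,-0.148,0.5],[-14.6,-44.6,-0.5,0,0,-0.148,0.5],[-14.6,-44.6,-0.5,0,0,-0.148,0.5],[-14.6,-44.6,-0.5,0,0,-0.148,0.5],[-14.6,-44.6,-0.5,0,0,-0.148,0.5],[-14.6,-44.6,-0.5,0,0,-0.148,0.5],[-14.6,-44.6,-0.5,0,0,-0.148,0.5]]}}

```text
time: 19.35
tool_pos: [0.4323, 0.155, 0.1685]
tool_rot: [3.141, 0.001, 0.156]
contact_force: [0.6, -0.9, 0.6]
opening: 0.046
grip_force: 0.0
```

```bash
python3 - <<'E'
from h import *
p,C,P=wcloud('w8'); print(robot.observe()['tool_pos'])
X=C.reshape(-1,3)*1000; X=X[(abs(X[:,0]-444)<65)&(abs(X[:,1]-153)<65)&(X[:,2]>6)&(X[:,2]<25)]
print(len(X),X.min(0).round(1),X.max(0).round(1))
S=X[(X[:,0]>440)&(X[:,2]>12)]; f=cv2.fitLine(S[:,:2].astype(np.float32),cv2.DIST_HUBER,0,.01,.01).ravel(); a=np.degrees(np.arctan2(f[1],f[0]))
if f[0]<0: a+=180
print('yaw',a,f); u=np.array([np.cos(np.radians(a)),np.sin(np.radians(a))]); n=np.array([-u[1],u[0]])
l=(X[:,:2]-f[2:])@u; t=(X[:,:2]-f[2:])@n; print('along',l.min(),l.max(),'across',t.min(),t.max())
o=f[2:]+u*((l.max()-62)); o2=f[2:]+u*(l.min()+36); print('origin by tip/by rear',o,o2)
E
```

```text
[0.4324044  0.15490682 0.16851298]
4173 [390.8 102.4   6.1] [493.6 188.5  18.1]
yaw 10.152685 [9.8434150e-01 1.7627193e-01 4.6642932e+02 1.5620761e+02]
along -70.9820114105655 26.924267093156363 across -43.2378812208251 43.55131677905501
origin by tip/by rear [431.90282167 150.02474394] [431.99507563 150.04126441]
```

View pics/w8.png

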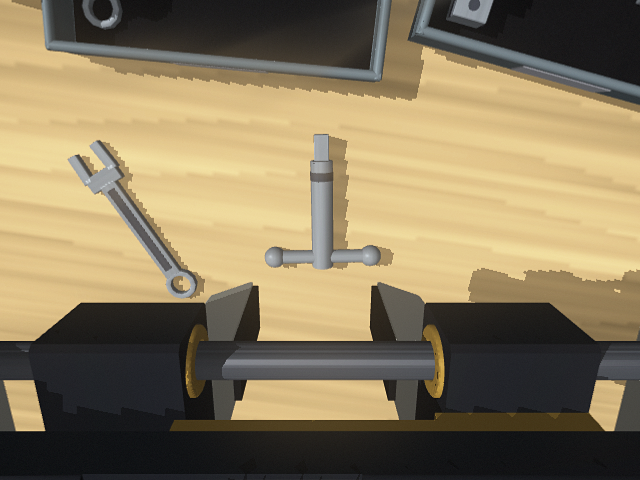

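The wrist view shows the key upright at (321,200), tip up and crossbar balls at (275,257) and (370,256). The spanner runs from ring (181,284) to jaw (95,165). The measured key size matches its description.

```bash
python3 - <<'E'
from h import *
go((432,150,20.5,10.2))
E
```

```text
[-0.11, 0.47, 14.8] [0.0, 0.001, -0.023] q6~ 99
```

{"fn": "play_rows", "kwargs": {"rows": [[-0.1,0.45,5,0,0,-0.023,0.5],[-0.1,0.45,9,0,0,-0.023,0.5],[-0.1,0.45,12,0,0,-0.023,0.5],[-0.1,0.45,14,0,0,-0.023,0.5],[-0.1,0.45,14.7,0,0,-0.023,0.5],[-0.1,0.45,14.75,0,0,-0.023,0.5],[-0.1,0.45,14.75,0,0,-0.023,0.05],[-0.1,0.45,14.75,0,0,-0.023,0.05],[-0.1,0.45,14.75,0,0,-0.023,0.05],[-0.1,0.45,14.75,0,0,-0.023,0.05],[-0.1,0.45,14.75,0,0,-0.023,0.05],[-0.1,0.45,14.75,0,0,-0.023,0.05]]}}

```text
time: 20.6
tool_pos: [0.4322, 0.1515, 0.0218]
tool_rot: [3.141, -0.001, 0.18]
contact_force: [-0.7, -0.5, 6.3]
opening: 0.0145
grip_force: 45.0
```

```bash
python3 - <<'E'
from h import *
x,y=loc('S',-13,8); print(x,y,robot.observe()['tool_pos'])
go((x,y,125,4.1))
E
```

```text
594.4612902672362 247.05005948712264 [0.43218255 0.15145262 0.0218453 ]
[17.69, -6.5, -10.3] [0.0, -0.001, 0.108] q6~ 108
```

{"fn": "play_rows", "kwargs": {"rows": [[0,0,-1,0,0,0,0.05],[0,0,-4,0,0,0,0.05],[0,0,-8,0,0,0,0.05],[0,0,-10.3,0,0,0,0.05],[17.7,-6.5,-10.3,0,0,0.108,0.05],[17.7,-6.5,-10.3,0,0,0.108,0.05],[17.7,-6.5,-10.3,0,0,0.108,0.05],[17.7,-6.5,-10.3,0,0,0.108,0.05],[17.7,-6.5,-10.3,0,0,0.108,0.05],[17.7,-6.5,-10.3,0,0,0.108,0.05],[17.7,-6.5,-10.3,0,0,0.108,0.05],[17.7,-6.5,-10.3,0,0,0.108,0.05],[17.7,-6.5,-10.3,0,0,0.108,0.05]]}}

```text
time: 21.9
tool_pos: [0.5938, 0.2466, 0.1248]
tool_rot: [3.142, -0.0, 0.071]
contact_force: [0.3, -0.1, -1.9]
opening: 0.0146
grip_force: 45.0
```

```bash
python3 - <<'E'
from h import *
x,y=loc('S',-13,8); s=robot.observe(); print(s['tool_pos'],s['tool_rot'],s['contact_force'],s['opening'])
go((x,y,26,4.1))
p,C,P=wcloud('w9'); X=C.reshape(-1,3)*1000
m=(abs(X[:,0]-608)<130)&(abs(X[:,1]-240)<110)&(X[:,2]>60)&(X[:,2]<125); Y=X[m]; Y=Y[Y[:,0]>620]; 
for a,b in((620,630),(630,640),(640,650),(650,662)):
  q=Y[(Y[:,0]>=a)&(Y[:,0]<b)]; print(a,len(q), q[:,2].max().round(1) if len(q) else 0, q[:,1].mean().round(1) if len(q) else 0)
m=(abs(X[:,0]-602)<75)&(abs(X[:,1]-318)<17)&(X[:,2]>7)&(X[:,2]<16); print('exist spanner',cv2.minAreaRect(X[m,:2].astype(np.float32)),loc('S',0,78))
E
```

```text
[0.5937701  0.24658779 0.12483478] [ 3.14150623e+00 -4.87719950e-05  7.14180086e-02] [ 0.30220828 -0.14166277 -1.87167359] 0.014572726485562197
[0.07, -0.04, 9.88] [0.0, -0.0, -0.0] q6~ 108
620 1114 121.0 249.5
630 1096 120.2 250.1
640 784 118.1 250.8
650 492 118.6 251.4
exist spanner ((604.9593505859375, 319.564208984375), (127.90689849853516, 33.20952606201172), 1.9949297904968262) (np.float64(602.4231993420505), np.float64(317.80038106861366))
```

View pics/w9.png

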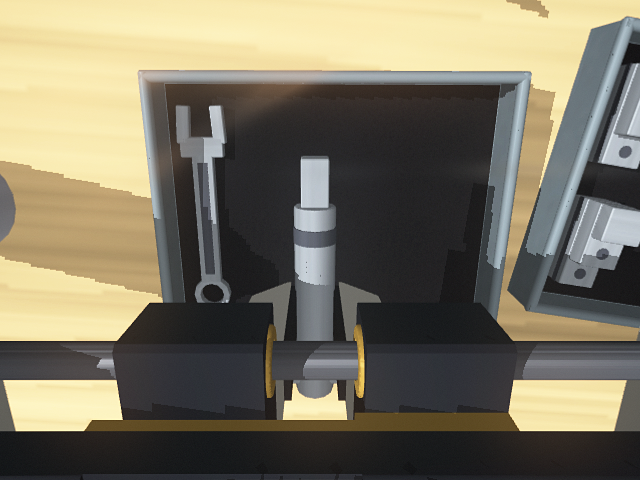

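The key hangs straight and level at (315,270). The resident spanner is at (205,195), well to its left, so I lower the key.

{"fn": "play_rows", "kwargs": {"rows": [[0.05,0,4,0,0,0,0.05],[0.05,0,7.5,0,0,0,0.05],[0.05,0,9,0,0,0,0.05],[0.05,0,9.5,0,0,0,0.05],[0.05,0,9.75,0,0,0,0.05],[0.05,0,9.85,0,0,0,0.05],[0.05,0,9.9,0,0,0,0.05],[0.05,0,9.9,0,0,0,0.05],[0.05,0,9.9,0,0,0,0.05]]}}

```text
time: 22.85
tool_pos: [0.5952, 0.2472, 0.026]
tool_rot: [-3.141, -0.001, 0.072]
contact_force: [0.9, -0.2, -1.2]
opening: 0.0149
grip_force: 45.0
```

{"fn": "play_rows", "kwargs": {"rows": [[0,0,0.03,0,0,0,0.05],[0,0,0.06,0,0,0,0.05],[0,0,0.08,0,0,0,0.05],[0,0,0.08,0,0,0,0.05]]}}

```text
time: 23.25
tool_pos: [0.5952, 0.2472, 0.0259]
tool_rot: [-3.141, -0.001, 0.072]
contact_force: [-2.4, -1.3, 6.8]
opening: 0.0146
grip_force: 45.0
```

Contact is felt, so I release.

{"fn": "play_rows", "kwargs": {"rows": [[0,0,0,0,0,0,0.35],[0,0,0,0,0,0,0.35],[0,0,0,0,0,0,0.35],[0,0,0,0,0,0,0.35],[0,0,-1,0,0,0,0.35],[0,0,-4,0,0,0,0.35],[0,0,-8,0,0,0,0.35],[0,0,-13,0,0,0,0.35],[0,0,-14,0,0,0,0.35]]}}

```text
time: 24.15
tool_pos: [0.5976, 0.2479, 0.172]
tool_rot: [-3.139, -0.012, 0.072]
contact_force: [0.8, -0.4, 0.7]
opening: 0.032
grip_force: 0.0
```

```bash
python3 - <<'E'
from h import *
go((403,285,165,37.8)); s=robot.observe()
p,C,P=wcloud('w10'); X=C.reshape(-1,3)*1000; X=X[(abs(X[:,0]-608)<72)&(abs(X[:,1]-240)<60)&(X[:,2]>10)&(X[:,2]<30)]
print(len(X),np.percentile(X[:,2],[50,99]),X.min(0),X.max(0))
print(loc('S',0,-64))
E
```

```text
[-19.15, -5.1, 0.49] [0.001, -0.012, -0.588] q6~ 87
4129 [17.9035491  21.21436263] [557.11763351 202.47620478  10.34280782] [656.46252853 289.48536499  22.5345549 ]
(np.float64(612.5758364372919), np.float64(176.16378989241957))
```

{"fn": "play_rows", "kwargs": {"rows": [[-19.1,-5.1,0.5,0,0,-0.588,0.5],[-19.1,-5.1,0.5,0,0,-0.588,0.5],[-19.1,-5.1,0.5,0,0,-0.588,0.5],[-19.1,-5.1,0.5,0,0,-0.588,0.5],[-19.1,-5.1,0.5,0,0,-0.588,0.5],[-19.1,-5.1,0.5,0,0,-0.588,0.5],[-19.1,-5.1,0.5,0,0,-0.588,0.5],[-19.1,-5.1,0.5,0,0,-0.588,0.5]]}}

```text
time: 25.0
tool_pos: [0.4018, 0.284, 0.1592]
tool_rot: [3.141, -0.0, 0.658]
contact_force: [0.7, 0.4, 0.3]
opening: 0.046
grip_force: 0.0
```

```bash
python3 - <<'E'
from h import *
p,C,P=wcloud('w11'); print(robot.observe()['tool_pos'],robot.observe()['tool_rot'])
X=C.reshape(-1,3)*1000; hsv=cv2.cvtColor(np.ascontiguousarray(p),cv2.COLOR_BGR2HSV).reshape(-1,3)
k=(abs(X[:,0]-403)<75)&(abs(X[:,1]-285)<75)&(X[:,2]>3.5)&(X[:,2]<14)&(hsv[:,1]<70)
im=k.reshape(480,640).astype(np.uint8); n,L,S,_=cv2.connectedComponentsWithStats(im); j=1+np.argmax(S[1:,4]); X=X[L.ravel()==j]
r=cv2.minAreaRect(X[:,:2].astype(np.float32)); print(len(X),r,np.median(X[:,2]))
c=np.array(r[0]); H=X[np.linalg.norm(X[:,:2]-c,axis=1)<35,:2]; f=cv2.fitLine(H.astype(np.float32),cv2.DIST_HUBER,0,.01,.01).ravel(); a=np.degrees(np.arctan2(f[1],f[0])); a=a if f[0]>0 else a+180
u=f[:2]*np.sign(f[0]); o=f[2:]+u*((c-f[2:])@u); print('handle yaw',a,'centre',o); go((o[0],o[1],19,a))
E
```

```text
[0.40169551 0.28393892 0.15916732] [3.14143428e+00 1.12530696e-04 6.58096821e-01]
3586 ((404.9620361328125, 285.23211669921875), (130.92181396484375, 29.06341552734375), 39.32475280761719) 6.277290245006756
handle yaw 39.358105 centre [404.99603609 285.19066269]
[0.34, 0.1, 14.02] [0.0, 0.0, -0.029] q6~ 86
```

View pics/w11.png

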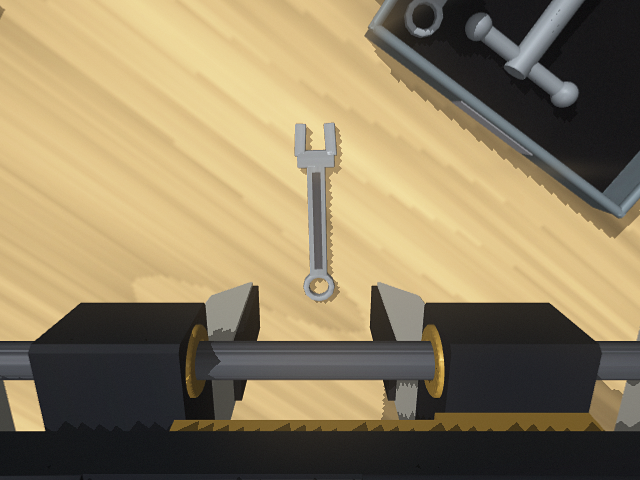

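The spanner is at (317,210), jaw end up, and the key lies in the tray at (530,55). Its 131 x 29 mm outline fits the description, so I grasp it.

{"fn": "play_rows", "kwargs": {"rows": [[0.35,0.1,5,0,0,-0.029,0.4],[0.35,0.1,9,0,0,-0.029,0.4],[0.35,0.1,12,0,0,-0.029,0.4],[0.35,0.1,13.3,0,0,-0.029,0.4],[0.35,0.1,13.8,0,0,-0.029,0.4],[0.35,0.1,14.0,0,0,-0.029,0.4],[0.35,0.1,14.0,0,0,-0.029,0.4],[0.35,0.1,14.0,0,0,-0.029,0.4]], "squeeze": 35}}

```text
time: 25.85
tool_pos: [0.4047, 0.2858, 0.0203]
tool_rot: [3.141, -0.002, 0.689]
contact_force: [1.0, 0.6, -0.7]
opening: 0.037
grip_force: 0.0
```

{"fn": "play_rows", "kwargs": {"rows": [[0,0,0.1,0,0,0,0.4],[0,0,0.1,0,0,0,0.4],[0,0,0.1,0,0,0,0.03],[0,0,0.1,0,0,0,0.03],[0,0,0.1,0,0,0,0.03],[0,0,0.1,0,0,0,0.03],[0,0,0.1,0,0,0,0.03],[0,0,0.1,0,0,0,0.03]]}}

```text
time: 26.65
tool_pos: [0.4041, 0.2855, 0.0185]
tool_rot: [3.141, 0.0, 0.689]
contact_force: [0.2, -0.4, 0.6]
opening: 0.0119
grip_force: 35.0
```

```bash
python3 - <<'E'
from h import *
x,y=loc('S',0,-64)
go((x,y,120,4.1))
E
```

```text
[9.15, 21.7, -10.15] [0.0, -0.0, 0.617] q6~ 102
```

{"fn": "play_rows", "kwargs": {"rows": [[0,0,-1,0,0,0,0.03],[0,0,-4,0,0,0,0.03],[0,0,-8,0,0,0,0.03],[0,0,-10.15,0,0,0,0.03],[9.1,21.7,-10.15,0,0,0.617,0.03],[9.1,21.7,-10.15,0,0,0.617,0.03],[9.1,21.7,-10.15,0,0,0.617,0.03],[9.1,21.7,-10.15,0,0,0.617,0.03],[9.1,21.7,-10.15,0,0,0.617,0.03],[9.1,21.7,-10.15,0,0,0.617,0.03],[9.1,21.7,-10.15,0,0,0.617,0.03],[9.1,21.7,-10.15,0,0,0.617,0.03],[9.1,21.7,-10.15,0,0,0.617,0.03],[9.1,21.7,-10.15,0,0,0.617,0.03]]}}

```text
time: 28.05
tool_pos: [0.6115, 0.1767, 0.1204]
tool_rot: [3.142, -0.0, 0.073]
contact_force: [0.5, 0.2, -1.0]
opening: 0.0124
grip_force: 35.0
```

```bash
python3 - <<'E'
from h import *
x,y=loc('S',0,-64); s=robot.observe(); print(s['tool_pos'],s['tool_rot'],s['contact_force'],s['opening'])
go((x,y,22.7,4.1))
p,C,P=wcloud('w12'); X=C.reshape(-1,3)*1000
Y=X[(X[:,0]>625)&(X[:,0]<700)&(abs(X[:,1]-178)<30)&(X[:,2]>70)&(X[:,2]<125)]
for a in range(625,690,10):
  q=Y[(Y[:,0]>=a)&(Y[:,0]<a+10)]; print(a,len(q),q.mean(0).round(1) if len(q) else '')
E
```

```text
[0.61148113 0.17671342 0.12038741] [ 3.14157537e+00 -3.25281582e-05  7.32100928e-02] [ 0.5475326   0.2065894  -0.95842284] 0.012362374972879765
[0.1, 0.06, 9.77] [0.0, -0.0, 0.002] q6~ 102
625 811 [630.1 178.7 108.2]
635 849 [640.1 179.5 108.2]
645 1575 [650.6 180.6 108. ]
655 1591 [659.3 180.9 107.8]
665 1175 [670.  181.6 107.9]
675 278 [676.2 178.7 107.4]
685 0
```

View pics/w12.png

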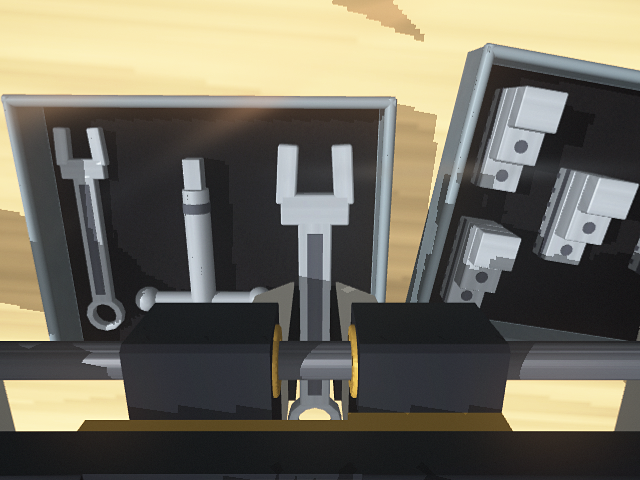

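The spanner hangs level at (315,230) between the key and the right wall, clear of both. I lower it.

{"fn": "play_rows", "kwargs": {"rows": [[0.1,0.05,4,0,0,0,0.03],[0.1,0.05,7.5,0,0,0,0.03],[0.1,0.05,9,0,0,0,0.03],[0.1,0.05,9.5,0,0,0,0.03],[0.1,0.05,9.7,0,0,0,0.03],[0.1,0.05,9.78,0,0,0,0.03],[0.1,0.05,9.78,0,0,0,0.03],[0.1,0.05,9.78,0,0,0,0.03]]}}

```text
time: 28.9
tool_pos: [0.6139, 0.1756, 0.0234]
tool_rot: [-3.141, -0.002, 0.072]
contact_force: [0.1, 0.3, -0.6]
opening: 0.0123
grip_force: 35.0
```

{"fn": "play_rows", "kwargs": {"rows": [[0,0,0.03,0,0,0,0.03],[0,0,0.06,0,0,0,0.03],[0,0,0.06,0,0,0,0.03],[0,0,0.06,0,0,0,0.03]]}}

```text
time: 29.3
tool_pos: [0.6136, 0.1755, 0.0225]
tool_rot: [3.142, -0.001, 0.072]
contact_force: [-1.4, -0.4, 5.1]
opening: 0.0121
grip_force: 35.0
```

{"fn": "play_rows", "kwargs": {"rows": [[0,0,0,0,0,0,0.24],[0,0,0,0,0,0,0.24],[0,0,0,0,0,0,0.24],[0,0,0,0,0,0,0.24],[0,0,-1,0,0,0,0.24],[0,0,-4,0,0,0,0.24],[0,0,-8,0,0,0,0.24],[0,0,-12,0,0,0,0.24],[-15,0,-16,0,0,0,0.24],[-15,0,-16,0,0,0,0.24],[-15,0,-16,0,0,0,0.24],[-15,0,-16,0,0,0,0.24],[-15,0,-16,0,0,0,0.24]]}}

```text
time: 30.6
tool_pos: [0.4633, 0.1649, 0.1832]
tool_rot: [-3.141, -0.003, 0.072]
contact_force: [0.6, 0.2, -0.3]
opening: 0.0218
grip_force: 0.0
```

```bash
python3 - <<'E'
from h import *
p,C,P=wcloud('w13'); look('scene','scene1'); print(robot.observe()['tool_pos'],robot.observe()['contact_force'])
X=C.reshape(-1,3)*1000
for n,c,w,lo,hi in [('spanner',(614,176),(80,18),7,30),('key',(608,247),(75,50),10,40)]:
  Y=X[(abs(X[:,0]-c[0])<w[0])&(abs(X[:,1]-c[1])<w[1])&(X[:,2]>lo)&(X[:,2]<hi)]; Y=Y[(abs(Y[:,0]-608)<74)]
  print(n,len(Y),cv2.minAreaRect(Y[:,:2].astype(np.float32)),np.percentile(Y[:,2],[5,50,99]).round(1))
E
```

```text
[0.46491819 0.16482726 0.18217584] [ 0.45214021 -0.29808023 -0.00915645]
spanner 1816 ((572.2212524414062, 174.15908813476562), (76.61727142333984, 23.290781021118164), 6.12690544128418) [ 8.9 10.3 12.8]
key 3639 ((581.3681030273438, 246.813232421875), (46.37148666381836, 86.14804077148438), 4.87062406539917) [13.8 17.8 21.1]
```

View pics/scene1.png

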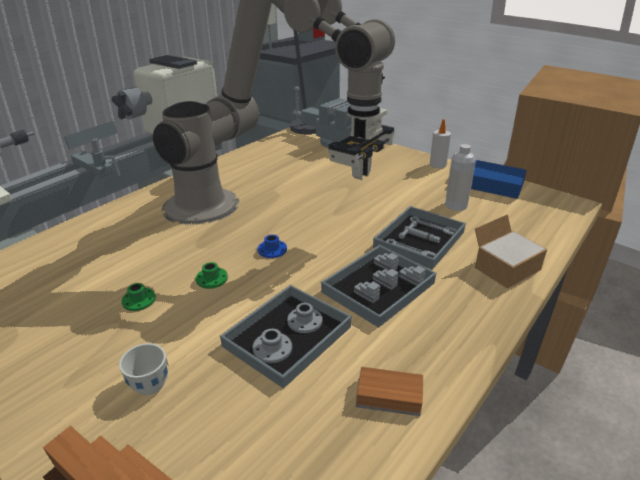

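View pics/w13.png

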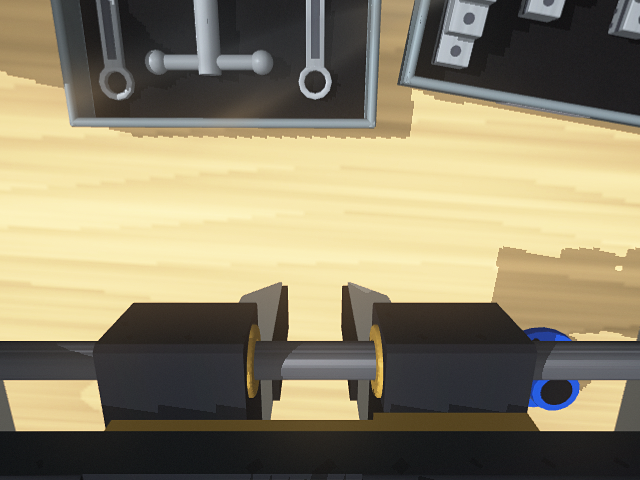

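The scene view shows all five parts in their trays: faceplate (272,345), jaws (368,290) and (386,278), key (418,236), spanner (408,248). The cup (146,370) and spray can (460,180) haven't moved. In the wrist view the spanner ring (315,82) and the key's balls (158,62) and (261,62) lie flat and clear of each other.

```bash
python3 -c "
from cell import robot
print(robot.hand_in())"
```

```text
the job is handed in; nothing more can be done
None
```

I put both jaws, the faceplate, the chuck key and the spanner down flat in the free parts of their trays, left the cup and spray can untouched, and handed the job in after about 31 s of the 128 s allowed; no verdict came back.

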